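Hang the cutlery caddy on its draining stand

TASK

Pick up the white cutlery caddy that has two ring-shaped eyes, one sticking out at each end, and hang it on the steel draining stand, with both eyes over the stand's two upright pins at once and fully down, so that it hangs level between the posts. Let go of it and leave the plain caddy without eyes where it is.

Things in the scene. Friction and masses are not known exactly. Their poses are not given: they have to be found in the camera images.
- caddy_mid (a point): Centre (56 mm up) of the loose white caddy with eyes, 0.15-0.31 kg. Box 70 (x) x 84 (y) x 60 mm; over it a handle bar 14 x 14 mm, 84 long along y, its centre line 49 mm above this point, clear below for 38 mm. At each end a flat level ring eye: hole 36 mm, outside 56 mm, 6 mm thick, hole centres at y = +82 and -82 mm, underside 2 mm below this point. 220 mm long over all. z up; same turned half round.
- plain_mid (a point): Centre (56 mm up) of the plain white caddy: the same box and handle (70 x 84 mm, 112 mm high over the handle) but with no eyes at its ends. Loose; a bystander. (Wall cabinets overhang the worktop, undersides about 0.56 m up, their nearest corners near x 0.45, y 0.45 and x 0.55, y -0.30 m: keep wrist and elbow clear of them and lift no higher than needed.)
- stand_mid (a point): Mid-point between the pins of the fixed steel stand, level with its shoulders' tops, 80 mm above the worktop. Drip tray 110 (x) x 230 (y) mm, 14 high; posts at y = +82 and -82 mm, each with a level shoulder disc 52 mm wide and on it an upright tapered pin: 36 mm tall, 26 mm thick at its foot, 6 at the tip. z up; same turned half round. Caddy hung: its centre is 2 mm above this point.
There are look-alikes about, which are no part of the job. Leave any blue look-alike of the part that bears caddy_mid alone.

How it is judged:
By the outcome, as a careful person would: the job done as asked, in the order asked, and still so for the second after the job is handed in, with the robot touching nothing.
It also fails if it takes over 45 s, if anything falls off the work surface, if the arm or the gripper's body presses on something with over 40 N, if the wrist force passes 120 N, or if a joint passes its speed limit or range.

ROBOT

A 7-joint arm with a two-finger parallel gripper is mounted at the origin on a cart in front of the work surface, level with it; the furniture and walls round the work are solid. World frame = base frame: x ahead of the robot, y to its left, z up, the work surface at z = 0. Lengths are in m, angles in degrees, forces in N, time in s.
With the tool pointing down it reaches from about 0.425 to 0.95 m from the base axis. Payload 4.7 kg.
Tool frame: the origin (TCP) lies between the finger pads; the fingertips stand 19 mm ahead of it and the grasp point (between the pads) is the TCP; z points along the fingers, y is the line along which they close (so a half turn about z gives the same grasp; the last joint's range is limited). The gripper opens to 87 mm and grips with 3 to 60 N. Pads are 19 mm wide; open, the fingers measure 117 mm over their backs; the gripper's body (75 mm by 190 mm) begins 51 mm behind the grasp point.
Start: joints at [-74.479, 26.849, -2.785, 87.806, 1.381, 65.374, -4.715], TCP at [0.199, 0.645, 0.221] pointing down, gripper open.
Joint ranges: [-148.3, 148.3], [-19.14, 114.17], [-79.39, 73.82], [5.75, 140.21], [-59.74, 239.74], [12.07, 113.84], [-152.46, 152.46]. Speed limits (degrees/s): [147.25, 147.25, 180, 180, 180, 180, 180].

INTERFACE

Orientations are given as [roll, pitch, yaw] about the fixed x, y, z axes, in that order (R = Rz(yaw) Ry(pitch) Rx(roll)).
In Python, from workcell import observe, vision, arm gives the robot as it stands.
- The arm moves only by the tool move_arm, never from a script. Its argument "commands" is a list of rows, each a list of 7 numbers: the turn, a rotation vector about the tool's x, y, z in rad, then the shift along the tool's x, y, z in m, then the opening, from 0 (shut) to 1 (fully open). A call has 1 to 5 rows; each row shifts and turns the commanded pose from where the row before left it, along the tool's axes as they then stand; what a row does not reach is not made up. A row lasts 1/10 s, in which the tool goes at most 50 mm and 8.59 degrees, less where a joint would pass 70% of its speed; a pose out of reach is approached as far as the arm can. A call is refused whole if a number of a shift passes 0.05 or a number of a turn 0.15, either way. A call with a gripper value outside its range is refused whole. The fingers move at their own pace and stop on an object; "force" is the grip in N (left out, the last holds). Time passes only in rows, so rows that do not move let the fingers close. It gives the time, the measured TCP pose, the force, the opening and the grip force at its end, in the units of the state.
- observe(): the state, without advancing time (a new reading comes with each control period).
- vision.read_camera(name): name is "scene" or "top" or "wrist"; returns a dict with "pixels" (400x640x3 uint8, blue, green, red), "intrinsics" (3x3 intrinsics, pixels), "R" (3x3) and "t" (3): a world point X has camera coordinates R X + t; the wrist camera has in their place "hand_eye" (4x4, takes a point from camera to tool coordinates, whose origin is the TCP and whose axes are the flange's). Camera axes: x right, y down, z forward; pixel columns grow to the right and rows downward; lengths in m; the calibration is good to about 2 mm. A picture is of the moment at which its call begins: read the wrist's pose just before it. There is no depth.
- arm.job_done(): hands the job in; it is judged then, once.
The state is a dict: "time_s": time; "qpos": joint angles; "joint_vel": joint speeds; "effort": joint torques, N m; "ee_pos": TCP position; "orientation": TCP orientation; "contact_force": force on the tool from outside, world axes, zero at the start; "ft_torque": the same for the moment, N m; "gripper_width": opening from 0.0 (shut) to 1.0 (fully open); "finger_force": force on a finger pad.
Only numpy, scipy, OpenCV 4.12 (cv2) and the standard library are available. Lean on these libraries where they do the work, as an engineer would, in place of code of your own. Each camera call takes 0.05 s, during which the arm holds its last target. There are 200 camera calls.

## Working session

There is one attempt and no reset: what is moved stays moved. The work goes in short steps, Python scripts to look and compute and a tool call to move; the robot and the scene stay as the last step left them, time stands still between calls to the robot, and variables do not carry over. Pictures are saved under pics/ and viewed, at most 10 in all, crops included, and the job is handed in when it is done.

Besides the shell and the picture viewer there is one more tool, called after "Call:" as name([rows], argument=value, ...), one row to a line, values as JSON. move_arm: Moves the arm, as the interface text tells. Its arguments: {"type":"object","properties":{"commands":{"type":"array","items":{"type":"array","items":{"type":"number"}}},"force":{"type":"number"}},"required":["commands"]}

```bash
mkdir -p pics
cat > h.py <<'E'
import numpy as np,cv2
from workcell import observe,vision,arm
def snap(n,f=None):
    c=vision.read_camera(n)
    if f: cv2.imwrite('pics/'+f,c['pixels'])
    return c
def ray(c,u,v,z):
    d=np.linalg.inv(c['intrinsics'])@[u,v,1]; R=np.array(c['R']);t=np.array(c['t'])
    o=-R.T@t; d=R.T@d
    return o+d*(z-o[2])/d[2]
E
python3 - <<'E'
from h import *
a=snap('scene','s1.png');b=snap('top','t1.png')
for c in (a,b): print(c['intrinsics'],-np.array(c['R']).T@c['t'],c['R'])
print(observe())
E
```

```text
[[410.11203562   0.         322.66109032]
 [  0.         410.11203562 195.50721765]
 [  0.           0.           1.        ]] [-0.32521614 -0.38228786  1.08853135] [[ 0.50742809 -0.86163622 -0.00998778]
 [-0.65400507 -0.3775528  -0.6555389 ]
 [ 0.56106514  0.33917092 -0.75509535]]
[[400.5656146    0.         315.18024977]
 [  0.         400.5656146  206.13828509]
 [  0.           0.           1.        ]] [0.23192642 0.0768724  1.42597789] [[-0.00411042 -0.99998278 -0.00418823]
 [-0.98870167  0.00469155 -0.14982323]
 [ 0.1498403   0.00352508 -0.98870393]]
{'time_s': 0.1, 'qpos': array([-74.47846468,  26.89359498,  -2.78535921,  87.86648725,
         1.37911038,  65.37264828,  -4.71544015]), 'joint_vel': array([ 0.07010398, -0.07149227, -0.02567454, -0.17541463, -0.00746773,
       -0.00448332, -0.07797332]), 'effort': array([ 3.27007756e-04, -5.09169531e+01, -8.15445813e-02, -2.36827058e+01,
       -6.15370553e-02,  3.44738457e-02,  6.11100495e-05]), 'ee_pos': array([0.19915969, 0.64439764, 0.21969659]), 'orientation': array([-1.79900730e+02,  1.29029981e-03,  1.62824505e+02]), 'contact_force': array([-0.59745678,  0.27801821, -0.21672232]), 'ft_torque': array([0.01038553, 0.00427398, 0.02495689]), 'finger_force': 0.0, 'gripper_width': 1.0014931759542314}
```

View pics/s1.png

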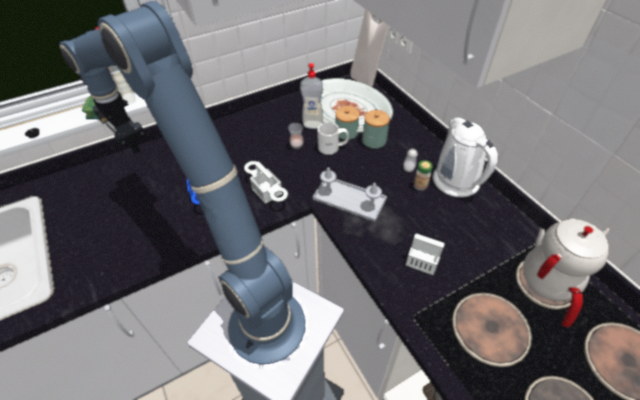

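View pics/t1.png

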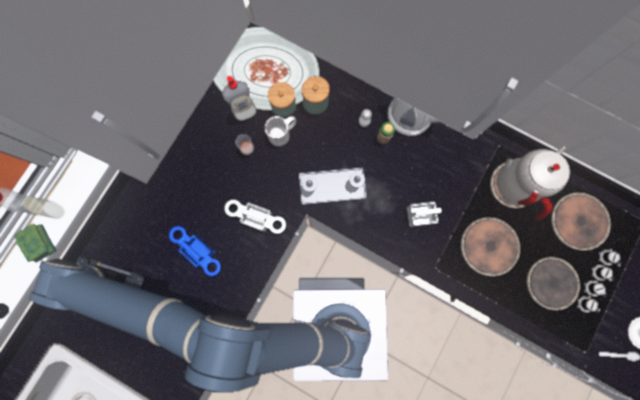

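The top view shows these candidates:
- White two-eyed caddy at (255,216), eyes at about (234,208) and (277,226). It is white with an eye at each end, so it fits.
- Blue look-alike at (195,250), wrong colour.
- Plain caddy at (424,214), no eyes.

The stand is at (333,186). I'll confirm with an enlarged crop and measure.

Run:
```python
from h import *
a=snap('scene');b=snap('top')
def crop(c,x,y,w,h,k): return cv2.resize(c['pixels'][y:y+h,x:x+w],None,fx=k,fy=k,interpolation=cv2.INTER_CUBIC)
A=crop(b,215,160,160,80,5);B=crop(a,235,155,160,70,5)[:240]
cv2.imwrite('pics/c1.png',np.vstack([A[:350],B]))
g=cv2.cvtColor(b['pixels'],cv2.COLOR_BGR2GRAY)
m=np.zeros_like(g); m[190:240,215:295]=(g[190:240,215:295]>110)*255
cs,h=cv2.findContours(m,cv2.RETR_CCOMP,cv2.CHAIN_APPROX_NONE)
for c,hh in zip(cs,h[0]):
    M=cv2.moments(c)
    if M['m00']>8: 
        u,v=M['m10']/M['m00'],M['m01']/M['m00']; print(M['m00'],hh[3],u,v,ray(b,u,v,.057))
```

```text
1101.0 -1 254.96957311534968 216.21616712079927 [0.4052609  0.28936608 0.057     ]
61.5 1 276.7452574525745 224.36856368563684 [0.37670071 0.21401324 0.057     ]
61.0 1 232.59016393442624 207.59016393442624 [0.43567565 0.36735183 0.057     ]
```

View pics/c1.png

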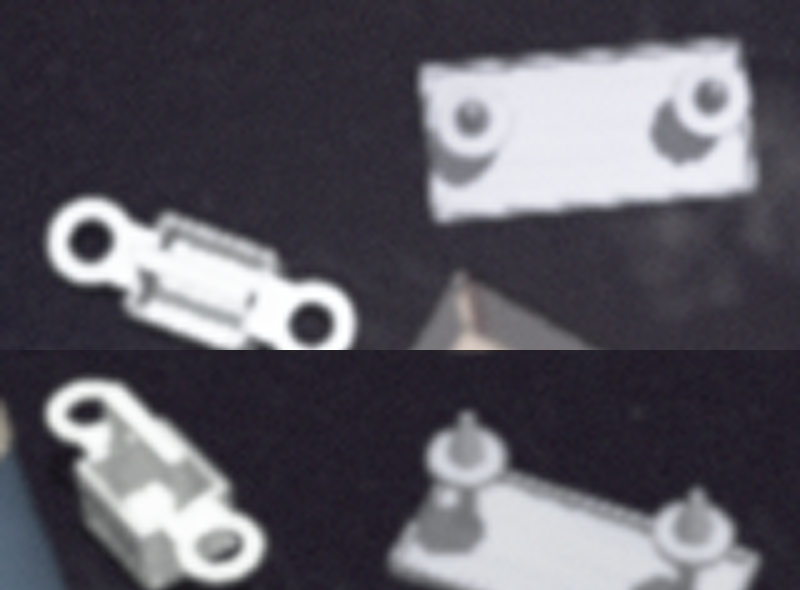

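The crop confirms it: the white caddy has an eye at each end, and the hole spacing comes out at 164 mm as described. The stand's discs sit at about (309,184) and (357,180) in the top view. I'll move over the caddy and refine with the wrist camera.

Call:
move_arm([
  [0,0,0,-0.03,-0.0275,0,1],
  [0,0,0,-0.03,-0.0275,0,1],
  [0,0,0,-0.03,-0.0275,0,1],
  [0,0,0,-0.03,-0.0275,0,1],
  [0,0,0,-0.03,-0.0275,0,1],
])

```text
time_s: 0.7
ee_pos: [0.3026, 0.4676, 0.2205]
orientation: [-180.0, -0.0, 162.8]
contact_force: [0.4, -0.5, 0.4]
gripper_width: 1.001
finger_force: 0.0
```

Call:
move_arm([
  [0,0,0,-0.03,-0.0275,0,1],
  [0,0,0,-0.03,-0.0275,0,1],
  [0,0,0,-0.03,-0.0275,0,1],
  [0,0,0,-0.03,-0.0275,0,1],
  [0,0,0,-0.03,-0.0275,0,1],
])

```text
time_s: 1.2
ee_pos: [0.4053, 0.292, 0.2207]
orientation: [180.0, 0.0, 162.8]
contact_force: [0.0, -0.6, 0.4]
gripper_width: 1.001
finger_force: 0.0
```

Call:
move_arm([
  [0,0,0.137,0,0,0,1],
  [0,0,0.137,0,0,0,1],
  [0,0,0.137,0,0,0,1],
  [0,0,0.137,0,0,0,1],
  [0,0,0.137,0,0,0,1],
])

```text
time_s: 1.7
ee_pos: [0.4046, 0.2934, 0.2206]
orientation: [-180.0, -0.0, 123.2]
contact_force: [-0.1, 0.9, -0.2]
gripper_width: 1.001
finger_force: 0.0
```

Call:
move_arm([
  [0,0,0.137,0,0,0,1],
  [0,0,0.137,0,0,0,1],
  [0,0,0.137,0,0,0,1],
  [0,0,0.137,0,0,0,1],
  [0,0,0.137,0,0,0,1],
])

```text
time_s: 2.2
ee_pos: [0.4046, 0.2935, 0.2206]
orientation: [-180.0, 0.0, 84.0]
contact_force: [0.5, 0.1, 0.4]
gripper_width: 0.995
finger_force: 0.0
```

Call:
move_arm([
  [0,0,0.137,0,0,0,1],
  [0,0,0.13,0,0,0,1],
  [0,0,0,0,0,0,1],
  [0,0,0,0,0,0,1],
])

```text
time_s: 2.6
ee_pos: [0.4046, 0.2936, 0.2206]
orientation: [-180.0, 0.0, 69.2]
contact_force: [0.5, 0.8, 0.5]
gripper_width: 1.001
finger_force: 0.0
```

Run:
```python
from h import *
a=snap('top')
p=[ray(a,*q,.08) for q in ((309.0,183.8),(357.0,179.8))];print(p,np.linalg.norm(p[0]-p[1]))
s=observe();print(s['time_s'],s['ee_pos'],s['orientation'],s['qpos'])
w=snap('wrist','w1.png');print(w['intrinsics'],w['hand_eye'])
```

```text
[array([0.51345702, 0.10253741, 0.08      ]), array([ 0.52663581, -0.06219832,  0.08      ])] 0.16526204323200128
2.65 [0.40457865 0.29360973 0.22058329] [-1.79991691e+02  2.27468459e-03  6.91739981e+01] [-55.73350267  10.36489605  17.15199993 111.9997224   -3.58858511
  58.14360413 -57.77519843]
[[291.04451259   0.         317.97661257]
 [  0.         291.04451259 197.37032766]
 [  0.           0.           1.        ]] [[ 2.24090590e-04 -9.63718887e-01 -2.66919194e-01  7.40750319e-02]
 [ 9.99999881e-01  1.00330938e-04  4.77297046e-04 -9.08540861e-05]
 [-4.33199925e-04 -2.66919269e-01  9.63718795e-01 -1.63993007e-01]
 [ 0.00000000e+00  0.00000000e+00  0.00000000e+00  1.00000000e+00]]
```

View pics/w1.png

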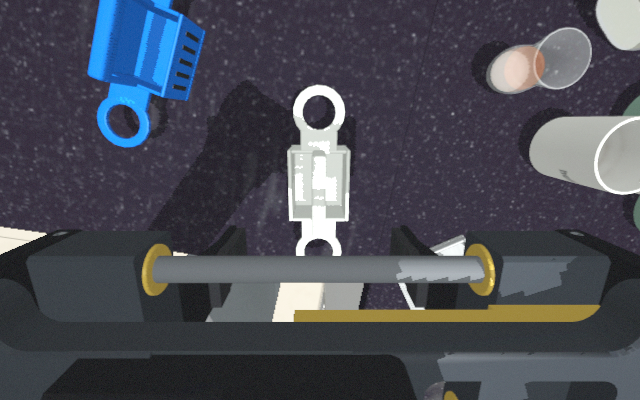

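The wrist view shows the white caddy in line with the tool. Its far eye is at (319,110), with the box centre line near column 319. The blue look-alike is off to the left.

```bash
cat >> h.py <<'E'
from scipy.spatial.transform import Rotation as Ro
def wr(s,w,u,v,z):
    T=np.array(w['hand_eye']);R=Ro.from_euler('xyz',s['orientation'],degrees=True).as_matrix()
    d=R@T[:3,:3]@np.linalg.inv(w['intrinsics'])@[u,v,1]; o=s['ee_pos']+R@T[:3,3]
    return o+d*(z-o[2])/d[2]
def tool(s,p): return Ro.from_euler('xyz',s['orientation'],degrees=True).as_matrix().T@(np.array(p)-s['ee_pos'])
E
python3 - <<'E'
from h import *
s=observe();w=snap('wrist');g=cv2.cvtColor(w['pixels'],cv2.COLOR_BGR2GRAY)
m=((g>120)*255).astype(np.uint8);m[:,:280]=0;m[:,360:]=0;m[230:]=0
cs,h=cv2.findContours(m,cv2.RETR_CCOMP,cv2.CHAIN_APPROX_NONE)
for c,hh in zip(cs,h[0]):
    M=cv2.moments(c)
    if M['m00']>300 and hh[3]>=0:
        u,v=M['m10']/M['m00'],M['m01']/M['m00'];p=wr(s,w,u,v,.057);print(M['m00'],u,v,p,tool(s,p))
for v in (160,180,200,215):
    r=np.where(m[v]>0)[0];print(v,r.min(),r.max())
print(tool(s,[.4062,.2907,.105]))
for q in ((.3767,.2140,.057),(.4357,.3674,.057)):print(tool(s,q))
E
```

```text
903.5 318.4744512082641 111.78786201807785 [0.43337138 0.3674499  0.057     ] [0.07925069 0.00058698 0.16360648]
160 287 349
180 288 349
200 288 348
215 289 348
[-0.00214452  0.00251744  0.11560728]
[-0.08432097  0.00226902  0.16360842]
[0.08003321 0.00278076 0.16360613]
```

Call:
move_arm([
  [0,0,0,-0.002,0.001,0.03,1],
  [0,0,0,0,0,0.03,1],
  [0,0,0,0,0,0.03,1],
  [0,0,0,0,0,0.02,1],
  [0,0,0,0,0,0.008,1],
])

```text
time_s: 3.25
ee_pos: [0.4039, 0.2905, 0.1007]
orientation: [-179.9, 0.2, 69.1]
contact_force: [-0.3, -0.8, 0.3]
gripper_width: 1.003
finger_force: 0.0
```

Call:
move_arm([
  [0,0,0,0,0,0,0],
  [0,0,0,0,0,0,0],
  [0,0,0,0,0,0,0],
  [0,0,0,0,0,0,0],
  [0,0,0,0,0,0,0],
], force=35)

```text
time_s: 3.75
ee_pos: [0.4053, 0.2917, 0.1033]
orientation: [180.0, -0.1, 69.0]
contact_force: [-0.6, -0.7, -0.5]
gripper_width: 0.634
finger_force: 0.0
```

Call:
move_arm([
  [0,0,0,0,0,0,0],
  [0,0,0,0,0,0,0],
  [0,0,0,0,0,0,0],
  [0,0,0,0,0,0,0],
  [0,0,0,0,0,0,0],
])

```text
time_s: 4.25
ee_pos: [0.4049, 0.2914, 0.1026]
orientation: [-180.0, 0.0, 69.0]
contact_force: [-1.1, 0.5, 0.6]
gripper_width: 0.168
finger_force: 0.3
```

Call:
move_arm([
  [0,0,0,0,0,0,0],
  [0,0,0,0,0,0,0],
  [0,0,0,0,0,0,0],
])

```text
time_s: 4.55
ee_pos: [0.4048, 0.2914, 0.1026]
orientation: [-180.0, 0.0, 69.0]
contact_force: [-1.3, -0.8, -0.1]
gripper_width: 0.151
finger_force: 35.0
```

Call:
move_arm([
  [0,0,0,0,0,-0.015,0],
  [0,0,0,0,0,-0.03,0],
  [0,0,0,0,0,-0.03,0],
  [0,0,0,0,0,-0.03,0],
  [0,0,0,0,0,-0.025,0],
])

```text
time_s: 5.05
ee_pos: [0.405, 0.2911, 0.2339]
orientation: [180.0, -0.0, 69.0]
contact_force: [0.5, 0.5, -2.5]
gripper_width: 0.151
finger_force: 35.0
```

Call:
move_arm([
  [0,0,0,0,0,0,0],
  [0,0,0,0,0,0,0],
])

```text
time_s: 5.25
ee_pos: [0.4046, 0.291, 0.2321]
orientation: [-180.0, 0.0, 69.0]
contact_force: [0.1, 0.2, -2.9]
gripper_width: 0.152
finger_force: 35.0
```

Run:
```python
from h import *
s=observe();print(s['time_s'],s['ee_pos'],s['orientation'],s['qpos'])
w=snap('wrist','w2.png')
a,b=np.array([.51346,.10254]),np.array([.52664,-.0622]);m=(a+b)/2;d=a-b
print(m,np.degrees(np.arctan2(d[1],d[0])),tool(s,[*m,s['ee_pos'][2]]))
```

```text
5.25 [0.40461437 0.2910369  0.23212004] [-1.79982342e+02  1.84112882e-02  6.90307005e+01] [-56.00260212   9.5338373   17.58875378 111.34731725  -3.33271036
  59.62409574 -57.92348091]
[0.52005 0.02017] 94.57419772655842 [-2.11617324e-01  2.04725113e-01  4.90586468e-06]
```

View pics/w2.png

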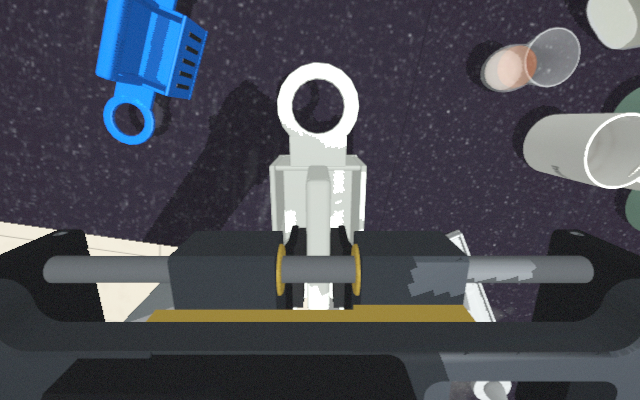

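The caddy is held straight, with its far eye at (318,104). I'll carry it over the stand and turn it.

Call:
move_arm([
  [0,0,0,-0.0265,0.0256,0,0],
  [0,0,0,-0.0265,0.0256,0,0],
  [0,0,0,-0.0265,0.0256,0,0],
  [0,0,0,-0.0265,0.0256,0,0],
  [0,0,0,-0.0265,0.0256,0,0],
])

```text
time_s: 5.8
ee_pos: [0.4763, 0.1201, 0.2307]
orientation: [-179.9, 0.1, 69.0]
contact_force: [0.5, 1.3, -2.1]
gripper_width: 0.152
finger_force: 35.0
```

Call:
move_arm([
  [0,0,0,-0.0265,0.0256,0,0],
  [0,0,0,-0.0265,0.0256,0,0],
  [0,0,0,-0.0261,0.0255,0,0],
  [0,0,-0.1115,0,0,0,0],
  [0,0,-0.1115,0,0,0,0],
])

```text
time_s: 6.3
ee_pos: [0.5194, 0.0188, 0.2305]
orientation: [-179.8, 0.1, 81.9]
contact_force: [-0.7, 0.2, -1.5]
gripper_width: 0.154
finger_force: 35.0
```

Call:
move_arm([
  [0,0,-0.1115,0,0,0,0],
  [0,0,-0.1115,0,0,0,0],
  [0,0,0,0,0,0,0],
  [0,0,0,0,0,0,0],
  [0,0,0,0,0,0,0],
])

```text
time_s: 6.8
ee_pos: [0.52, 0.0204, 0.2319]
orientation: [-179.9, 0.0, 94.5]
contact_force: [0.9, 0.1, -1.7]
gripper_width: 0.154
finger_force: 35.0
```

Run:
```python
from h import *
s=observe();print(s['time_s'],s['ee_pos'],s['orientation'],s['qpos'])
w=snap('wrist');t=snap('top');sc=snap('scene')
T=cv2.resize(t['pixels'][150:220,280:390],None,fx=4,fy=4,interpolation=cv2.INTER_CUBIC)
S=cv2.resize(sc['pixels'][130:230,300:400],None,fx=2.8,fy=2.8,interpolation=cv2.INTER_CUBIC)
W=w['pixels'][0:270,150:500]
im=np.zeros((560,800,3),np.uint8);im[:280,:440]=T;im[:280,450:730]=S;im[285:555,:350]=W
cv2.imwrite('pics/m1.png',im)
```

```text
6.8 [0.51996124 0.02043425 0.23187382] [-1.79919560e+02  1.60616481e-02  9.44896438e+01] [-28.74943052  12.11391457  25.75286844 109.0571584   -6.01023322
  60.21837002   3.99254688]
```

View pics/m1.png

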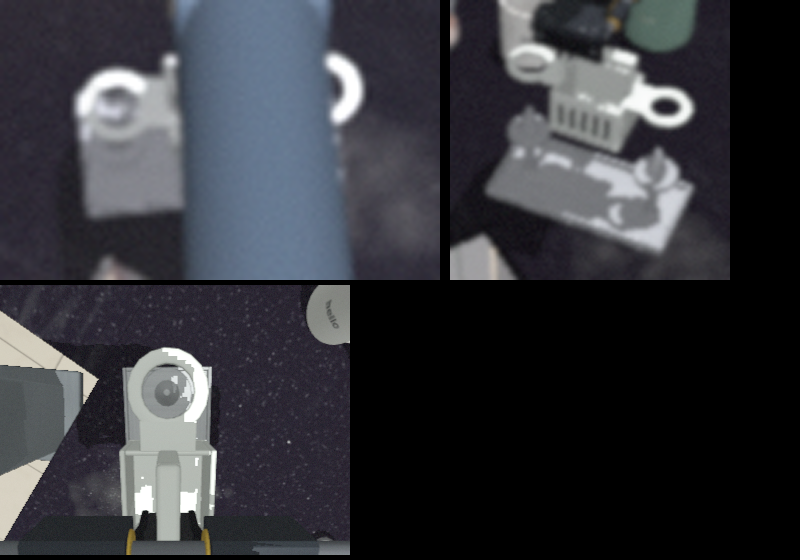

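The eye is over the pin in the wrist view, with the pin tip near image (316,106) seen through the hole. I'll enlarge it to get the exact offset.

Run:
```python
from h import *
w=snap('wrist','w3.png')
cv2.imwrite('pics/m2.png',cv2.resize(w['pixels'][55:155,265:375],None,fx=6,fy=6,interpolation=cv2.INTER_CUBIC)[:600])
```

```text
(no output)
```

View pics/m2.png

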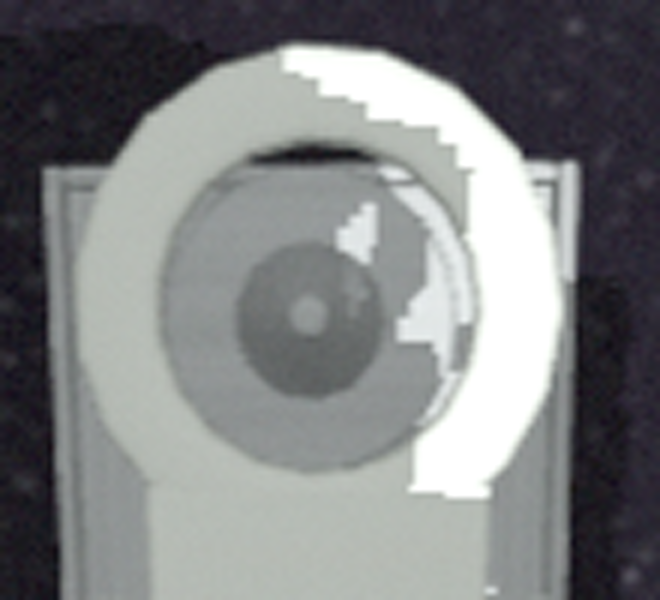

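Run:
```python
from h import *
s=observe();w=snap('wrist');z=s['ee_pos'][2]-.0456
for q in ((317.8,106,z),(316.2,107.5,.116),(316.8,108.3,.08)):
    p=wr(s,w,*q);print(p,tool(s,p))
t=snap('top')
g=cv2.cvtColor(t['pixels'],cv2.COLOR_BGR2GRAY)
# left eye outside & right eye right edge (px from the picture)
for q in ((308.9,175.5),):print(tool(s,ray(t,*q,z)))
print('right eye outer edge',tool(s,ray(t,280+363/4,150+90/4,z)), 'expect x',-.110)
print(tool(s,[.51346,.10254,.08]),tool(s,[.52664,-.0622,.08]))
```

```text
[0.51419158 0.10146974 0.18692153] [0.08109696 0.00035318 0.04560152]
[0.51260879 0.10242837 0.116     ] [ 0.08217705 -0.0011373   0.11652331]
[0.51300716 0.10271504 0.08      ] [ 0.08243043 -0.00071178  0.15252325]
[0.08010192 0.00398863 0.04560094]
right eye outer edge [-0.11588315 -0.00289336  0.0455982 ] expect x -0.11
[ 0.08221993 -0.00027429  0.15252318] [-0.08304646 -0.00023894  0.15251995]
```

Call:
move_arm([
  [0,0,0,0.001,-0.001,0.015,0],
  [0,0,0,0,0,0.02,0],
  [0,0,0,0,0,0.02,0],
  [0,0,0,0,0,0.005,0],
  [0,0,0,0,0,0,0],
])

```text
time_s: 7.6
ee_pos: [0.5189, 0.0214, 0.1722]
orientation: [-179.9, 0.0, 94.6]
contact_force: [-0.5, -0.3, -1.3]
gripper_width: 0.153
finger_force: 35.0
```

Call:
move_arm([
  [0,0,0,0,0,0.005,0],
  [0,0,0,0,0,0.005,0],
  [0,0,0,0,0,0.005,0],
  [0,0,0,0,0,0.005,0],
  [0,0,0,0,0,0,0],
])

```text
time_s: 8.1
ee_pos: [0.5187, 0.0215, 0.1519]
orientation: [-179.9, 0.0, 94.6]
contact_force: [-0.8, -0.7, -2.1]
gripper_width: 0.155
finger_force: 35.0
```

Run:
```python
from h import *
w=snap('wrist');sc=snap('scene')
S=cv2.resize(sc['pixels'][130:230,290:410],None,fx=4,fy=4,interpolation=cv2.INTER_CUBIC)
im=np.zeros((400,800,3),np.uint8);im[:,:480]=S;im[:270,490:]=w['pixels'][0:270,165:475]
cv2.imwrite('pics/m3.png',im);print(observe()['contact_force'],observe()['ft_torque'])
```

```text
[-0.21271593  0.06031342 -1.39853534] [-0.06492341  0.08458749 -0.00146884]
```

View pics/m3.png

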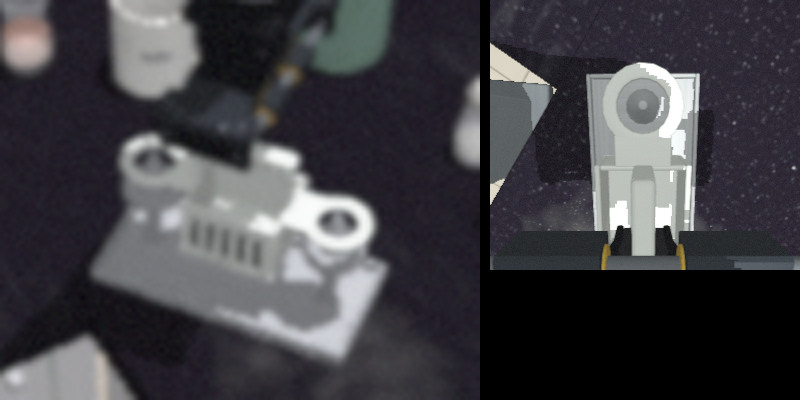

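Both pins show inside their eyes: the left at (152,160) and the right at (340,220) in the enlarged scene view. There's no side force, so I'll lower it the rest of the way.

Call:
move_arm([
  [0,0,0,0,0,0.005,0],
  [0,0,0,0,0,0.005,0],
  [0,0,0,0,0,0.005,0],
  [0,0,0,0,0,0.003,0],
  [0,0,0,0,0,0,0],
])

```text
time_s: 8.7
ee_pos: [0.5189, 0.0214, 0.134]
orientation: [-179.9, 0.0, 94.6]
contact_force: [-0.7, -0.7, -0.6]
gripper_width: 0.154
finger_force: 35.0
```

Call:
move_arm([
  [0,0,0,0,0,0.002,0],
  [0,0,0,0,0,0.002,0],
  [0,0,0,0,0,0.001,0],
  [0,0,0,0,0,0,0],
])

```text
time_s: 9.1
ee_pos: [0.5192, 0.0214, 0.1295]
orientation: [-180.0, -0.0, 94.6]
contact_force: [-0.3, -0.0, -2.2]
gripper_width: 0.154
finger_force: 35.0
```

Call:
move_arm([
  [0,0,0,0,0,0.001,0],
  [0,0,0,0,0,0,0],
  [0,0,0,0,0,0,0],
])

```text
time_s: 9.4
ee_pos: [0.5193, 0.0215, 0.1286]
orientation: [180.0, -0.0, 94.6]
contact_force: [-0.6, 0.3, -2.5]
gripper_width: 0.156
finger_force: 35.0
```

Call:
move_arm([
  [0,0,0,0,0,0,0.2],
  [0,0,0,0,0,0,0.4],
  [0,0,0,0,0,0,0.6],
  [0,0,0,0,0,0,0.7],
  [0,0,0,0,0,0,0.7],
])

```text
time_s: 9.9
ee_pos: [0.5194, 0.0215, 0.1287]
orientation: [180.0, -0.0, 94.6]
contact_force: [-0.5, -0.1, 0.7]
gripper_width: 0.476
finger_force: 0.0
```

Call:
move_arm([
  [0,0,0,0,0,0,0.7],
  [0,0,0,0,0,0,0.7],
])

```text
time_s: 10.1
ee_pos: [0.5193, 0.0214, 0.1286]
orientation: [-180.0, -0.0, 94.6]
contact_force: [0.5, -0.2, 0.4]
gripper_width: 0.646
finger_force: 0.0
```

Released. I'll back off upward, then toward the left so the top view is clear.

Call:
move_arm([
  [0,0,0,0,0,-0.015,0.7],
  [0,0,0,0,0,-0.03,0.7],
  [0,0,0,0,0,-0.03,0.7],
  [0,0,0,0,0,-0.03,0.7],
  [0,0,0,0.04,0,0,0.7],
])

```text
time_s: 10.6
ee_pos: [0.5194, 0.0561, 0.2383]
orientation: [179.5, 0.1, 94.0]
contact_force: [0.8, 0.3, -0.3]
gripper_width: 0.701
finger_force: 0.0
```

Call:
move_arm([
  [0,0,0,0.04,0,0,0.7],
  [0,0,0,0.04,0,0,0.7],
  [0,0,0,0.04,0,0,0.7],
  [0,0,0,0.04,0,0,0.7],
  [0,0,0,0,0,0,0.7],
])

```text
time_s: 11.1
ee_pos: [0.5016, 0.2279, 0.2332]
orientation: [-180.0, -0.2, 95.2]
contact_force: [-0.2, 0.4, -0.0]
gripper_width: 0.697
finger_force: 0.0
```

Run:
```python
from h import *
t=snap('top');sc=snap('scene')
f=lambda c,x,y:cv2.resize(c['pixels'][y:y+100,x:x+100],None,fx=4,fy=4,interpolation=cv2.INTER_CUBIC)
cv2.imwrite('pics/m4.png',np.hstack([f(sc,300,135),f(t,285,135)]));print(observe()['time_s'])
```

```text
11.2
```

View pics/m4.png

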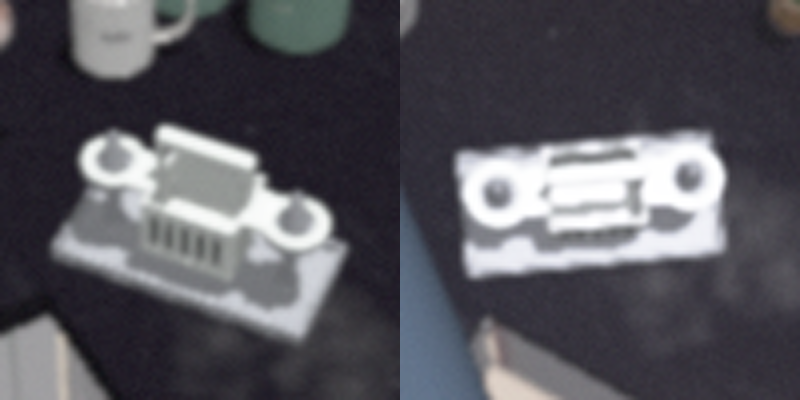

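The caddy hangs level with a pin up through each eye, at (113,152) and (297,215) in the scene half of the picture. The robot is clear of it.

```bash
python3 -c "
from h import *
print(arm.job_done())"
```

```text
the job is handed in; nothing more can be done
None
```

The white eyed caddy hangs level on the stand with both eyes fully down over the pins, released and handed in at about 11 s; the arm never went near the plain caddy or the blue look-alike.

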